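Clamp a drawer front square in a drilling board

ROBOT

A 7-joint arm with a two-finger parallel gripper is mounted at the origin on a cart in front of the work surface, level with it; the furniture and walls round the work are solid. World frame = base frame: x ahead of the robot, y to its left, z up, the work surface at z = 0. Lengths are in mm, angles in rad, forces in N, time in s.
With the tool pointing down it reaches from about 400 to 850 mm from the base axis. Payload 10.4 kg.
Tool frame: the origin (TCP) lies between the finger pads; the fingertips stand env.tip_extent ahead of it and the grasp point (between the pads) lies 5 mm behind it (env.tip_extent is the distance from the TCP to the fingertips, in mm); z points along the fingers, y is the line along which they close (so a half turn about z gives the same grasp; the last joint's range is limited). The gripper opens to 87 mm and grips with 3 to 60 N. Pads are 19 mm wide; open, the fingers measure 117 mm over their backs; the gripper's body (75 mm by 190 mm) begins 51 mm behind the grasp point.
Start: joints at [-1.361, 0.332, -0.065, 1.46, 0.022, 1.35, -0.088], TCP at [144.174, 608.165, 236.576] pointing down, gripper open.
Joint ranges: [-2.6, 2.6], [-0.5, 2.12], [-1.47, 1.34], [0.16, 2.42], [-1.27, 4.41], [0.06, 2.06], [-2.6, 2.6]. Speed limits (rad/s): [2.22, 2.22, 2.79, 2.79, 3.14, 3.14, 3.14].

INTERFACE

Orientations are given as a rotation vector (axis times angle).
In Python, from station import env gives the robot as it stands. The module is installed in compiled form; this text tells all that it offers.
- The arm moves only by the tool arm_command, never from a script. Its argument "rows" is one flat list of numbers, 7 for each row, row after row: the shift along the tool's x, y, z in mm, then the turn, a rotation vector about the tool's x, y, z in rad, then the finger opening in mm, from 0 to 87. In form: [tx, ty, tz, wx, wy, wz, hand, tx, ty, tz, wx, wy, wz, hand, ...]. A call has exactly 5 rows; each row is the pose to reach, as a shift and turn from the pose commanded when the call began, along the tool's axes at that moment; what a row does not reach only later rows make up. A row lasts 1/10 s, in which the tool goes at most 50 mm and 8.59 degrees, less where a joint would pass 70% of its speed; a pose out of reach is approached as far as the arm can. A call with a gripper value outside its range is refused whole. The fingers move at their own pace and stop on an object; the grip force is fixed at half the most. Time passes only in rows, so rows that repeat a pose let the fingers close, or fill a call up. It gives the time, the measured TCP pose, the force, the opening and the grip force at its end, in the units of the state.
- env.sense(): the state, without advancing time (a new reading comes with each control period).
- env.camera(name): name is "scene" or "top"; returns a dict with "frame" (420x560x3 uint8, red, green, blue), "z_map" (420x560 float32, mm along the optical axis (not along the pixel's ray), 0 where there is no reading), "intrinsics" (3x3 intrinsics, pixels), "k1" (the pictures are not rectified: a ray, as slopes to the right and down, at radius r is drawn at 1 + k1 r^2 times it, then the intrinsics apply), "pose" (4x4, takes a point from camera to world coordinates). Camera axes: x right, y up, looking along -z (the intrinsics and any distortion apply to the point x, -y, -z); pixel columns grow to the right and rows downward; lengths in mm; the calibration is good to about 2 mm. A picture is of the moment at which its call begins.
- env.finish_job(): hands the job in; it is judged then, once.
The state is a dict: "clock": time; "joint_pos": joint angles; "qd": joint speeds; "effort": joint torques, N m; "eef_pos": TCP position; "tcp_rot": TCP orientation; "contact_force": force on the tool from outside, world axes, zero at the start; "torque": the same for the moment, N m; "width": finger opening in mm; "finger_force": force on a finger pad.
Only numpy, scipy, OpenCV 4.12 (cv2) and the standard library are available. Lean on these libraries where they do the work, as an engineer would, in place of code of your own. Each camera call takes 0.05 s, during which the arm holds its last target. There are 200 camera calls.

TASK

The dark wooden drawer front lying askew on the plywood drilling board is to be drilled for its new knob. Push it across the board until its long far edge lies flat along the metal fence at both ends and its left end touches the small wooden stop block, then swing the toggle clamp's black handle over and down past its dead point, so that it stays down by itself with the rubber pad pressing on the front. Leave the front tight against fence and stop, and leave the knob, the screwdriver and the marker pen where they are.

Things in the scene. Friction and masses are not known exactly. Their poses are not given: they have to be found in the camera images.
- drill_board: Fixed plywood drilling board, 270 (x) x 500 (y) x 12 mm, carrying fence, stop block, drill guide and toggle clamp. Origin under its centre on the table; x away from the robot, y to the left, z up; turned up to 0.12 rad. Points below in mm in this frame. A seated drawer front has its centre at x 30, y -70 and its near edge at x -25.
- fence (a point): Middle of the foot of the fence's working face (85, -70, 12). The fence is an aluminium angle along the board's y, from y -240 to +90; the face looks to -x, its top is 40 mm above the table.
- stop (a point): Middle of the foot of the wooden stop block's working face (64, 70, 12). The face looks to -y and is 36 mm wide in x; the block is 20 mm deep, its top 28 mm above the table.
- guide (a point): Top of the drill bushing (30, -70, 59). It sits in a fixed steel bar 26 mm wide in y that reaches from the fence towards the robot to x 9; underside of the bar 40 mm above the table, 10 above the front: keep fingers clear of it.
- clamp_pivot (a point): Arm pivot of the toggle clamp (30, 100, 48). The clamp moves in the plane x = 30; its frame of steel cheeks is 27 mm wide in x, from y 92 to 156, up to 77 mm above the table.
- drawer_front: Loose dark wooden drawer front, sunk panel, 110 (x) x 280 (y) x 18 mm, 0.27 to 0.48 kg, friction about 0.6; too wide to grasp, to be pushed. Origin at the centre of its underside; x across it away from the robot, y along it. Starts flat on the plywood, up to 0.2 rad askew, centre 40 to 65 mm short of its seat towards the robot and 18 to 40 mm short of it towards -y. Its -y end is the free one.
- corner_stop (a point): Lower corner of the drawer front at its far long edge and +y end (the end that meets the stop): 55, 140, 0 mm in the front's frame. Seated it is at 85, 70, 12 in the board's frame.
- corner_free (a point): Lower corner of the drawer front at its far long edge and free -y end: 55, -140, 0 mm in the front's frame. Seated it is at 85, -210, 12 in the board's frame.
- grip (a point): Axis of the clamp handle's black rubber grip (18 mm thick, 90 long), 20 mm from its free end. Open at (30, 146, 177) in the board's frame, the handle upright, leaning to +y; closed at (30, 224, 64), level, pointing to +y. Push it to +y from the arm's side, then down on top; the last part needs about 3 N on the grip, then it passes its dead point and rests on a stop, held by the pad.
- clamp_arm (a joint): Angle of the clamp's steel arm, rad: 0 open, sticking up 62 degrees with its pad towards -y; driven by the handle through links; the handle turns on a pin on this arm 122 mm from the grip point, at (30, 122, 58) open and (30, 102, 72) closed in the board's frame. 1.08 at the dead point, where it is level, 1.07 when shut on the front. Stays open by friction.
- clamp_pad: Round rubber pad, 17 mm across, on a sprung spindle 70 mm out along the clamp's arm. Origin at the centre of its lower face. Open, it stands at (30, 48, 100) in the board's frame; shut, it presses on the front at x 30, y 30 with about 16 N.
- new_knob: Bystander: small steel drawer knob standing on its foot, 33 mm across, 29 high, left of the board. Origin under its centre.
- screwdriver: Bystander: blue-handled screwdriver, 170 mm, lying right of the board. Origin under its middle, y along it.
- marker_pen: Bystander: capped marker pen, 135 mm, lying left of the board. Origin under its middle, y along it.

How it is judged (in metres and radians):
On the way, in this order (a step that is already met when the one before it is completed fails the run):
1. the drawer front lies flat against the fence and touches the stop (x of each of corner_stop, corner_free in the frame of drill_board above 0.0825 m and y of corner_stop in the frame of drill_board above 0.067 m and z of each of corner_stop, corner_free in the frame of drill_board below 0.0145 m), for 0.2 s.
2. the clamp is shut on it: handle down past its dead point, pad pressing (all of step 1 and z of grip in the frame of drill_board below 0.073 m and value of joint clamp_arm above 1.03 rad and contact force between clamp_pad and drawer_front above 8 N), for 0.2 s.
At the end, for the whole second after the job is handed in: The drawer front lies flat on the plywood with both ends of its far long edge within 2.5 mm of the fence and its end within 3 mm of the stop block, at rest; the clamp handle is down (grip point less than 73 mm above the table, arm past 1.03 rad) and the pad presses on the front with more than 8 N (all of step 2 and linear speed of drawer_front below 0.01 m/s and velocity of joint clamp_arm below 0.05 rad/s); the robot touches nothing.
It fails at once if the new drawer knob is moved by more than 30 mm (distance of new_knob from where it was at the start of the episode above 0.03 m).
It fails at once if the screwdriver is moved by more than 30 mm (distance of screwdriver from where it was at the start of the episode above 0.03 m).
It fails at once if the marker pen is moved by more than 30 mm (distance of marker_pen from where it was at the start of the episode above 0.03 m).
It also fails if it takes over 72 s, if anything falls off the work surface, if the arm or the gripper's body presses on something with over 40 N, if the wrist force passes 120 N, or if a joint passes its speed limit or range.

## Working session

There is one attempt and no reset: what is moved stays moved. The work goes in short steps, Python scripts to look and compute and a tool call to move; the robot and the scene stay as the last step left them, time stands still between calls to the robot, and variables do not carry over. Pictures are saved under pics/ and viewed, at most 10 in all, crops included, and the job is handed in when it is done.

Besides the shell and the picture viewer there is one more tool, called by a JSON object that holds its "op" and its "data". arm_command: Moves the arm, as the interface text tells. Its arguments: {"type":"object","properties":{"rows":{"type":"array"}},"required":["rows"]}

```bash
mkdir -p pics; ls
python3 - <<'E'
from station import env
import cv2,numpy as np
print(env.tip_extent, env.sense())
for n in("scene","top"):
    c=env.camera(n); cv2.imwrite(f"pics/{n}0.png",c["frame"][:,:,::-1]); np.savez(f"{n}0.npz",**c)
    print(n,c["intrinsics"],c["k1"],c["pose"])
E
```

```text
pics
14.0 {'clock': 0.0, 'joint_pos': array([-1.36058949,  0.33289236, -0.06469391,  1.46094039,  0.02161645,
        1.34988478, -0.08852938]), 'qd': array([ 8.48175716e-04, -1.39195833e-04, -3.85582276e-04, -1.57515719e-03,
       -6.91225987e-05,  1.71764930e-03, -1.42925459e-03]), 'effort': array([ 4.19503476e-04, -6.23284006e+01,  2.47489032e-02, -3.89872599e+01,
       -6.12873165e-02,  4.01805143e-02,  1.55804942e-04]), 'eef_pos': array([144.12309869, 607.78294319, 235.74155852]), 'tcp_rot': array([-3.64873583e-01, -3.12024771e+00,  2.24059869e-03]), 'contact_force': array([0.52707082, 0.70743534, 0.0332402 ]), 'torque': array([-0.02976906,  0.02165814,  0.01242532]), 'finger_force': 0.0, 'width': 86.78917484614334}
scene [[480.29056138   0.         284.24692886]
 [  0.         480.29056138 213.61923535]
 [  0.           0.           1.        ]] -0.15041657424381535 [[-8.42024680e-01  3.78968067e-01 -3.83897959e-01 -4.60431643e+01]
 [-5.39160687e-01 -5.68378509e-01  6.21491451e-01  1.03098634e+03]
 [ 1.73260640e-02  7.30293828e-01  6.82913415e-01  1.18501136e+03]
 [ 0.00000000e+00  0.00000000e+00  0.00000000e+00  1.00000000e+00]]
top [[440.084599     0.         272.97900515]
 [  0.         440.084599   212.54994521]
 [  0.           0.           1.        ]] -0.08807340522066269 [[-1.01258971e-02  9.99029364e-01 -4.28695351e-02  4.80569564e+02]
 [-9.99859797e-01 -9.54391535e-03  1.37586231e-02  7.28545343e+01]
 [ 1.33361252e-02  4.30028431e-02  9.98985937e-01  1.44311523e+03]
 [ 0.00000000e+00  0.00000000e+00  0.00000000e+00  1.00000000e+00]]
```

View pics/scene0.png

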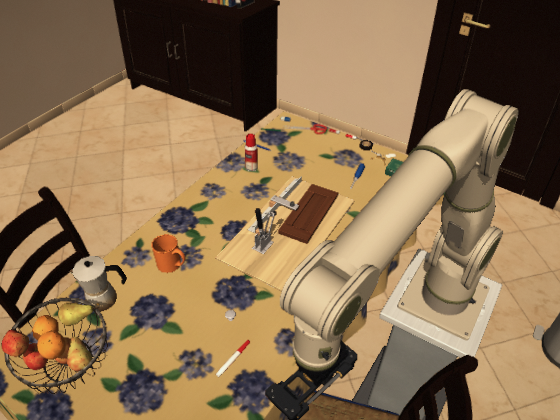

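View pics/top0.png

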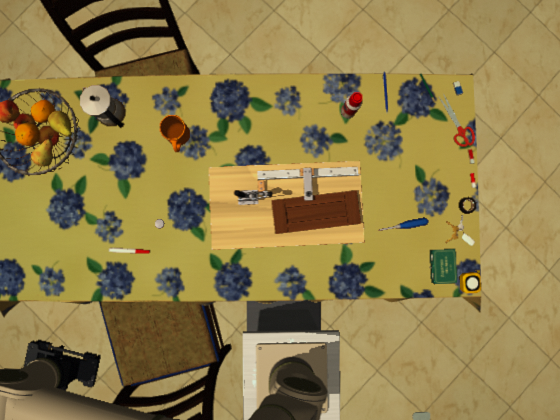

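The scene view shows the dark front around (308,213) on the plywood, and the clamp with its black handle around (260,225). In the top view the board spans cols 209–364, rows 163–249, the front's corners are near (273,203), (355,191), (361,224) and (277,233), and the clamp is near (252,196). Next I'll magnify both views and segment them.

```bash
cat > h.py <<'E'
import numpy as np,cv2
def rays(c,px):
    K=c["intrinsics"];k=float(c["k1"]);px=np.atleast_2d(px).astype(float)
    d=cv2.undistortPoints(px[:,None],K,np.array([k,0,0,0,0.]))[:,0]
    v=np.c_[d[:,0],-d[:,1],-np.ones(len(d))]
    return c["pose"][:3,3],v@c["pose"][:3,:3].T
def onz(c,px,z):
    o,v=rays(c,px); return o+v*((z-o[2])/v[:,2])[:,None]
def proj(c,P):
    P=np.atleast_2d(P);q=(P-c["pose"][:3,3])@c["pose"][:3,:3]
    x,y=q[:,0]/-q[:,2],-q[:,1]/-q[:,2];s=1+float(c["k1"])*(x*x+y*y);K=c["intrinsics"]
    return np.c_[K[0,0]*x*s+K[0,2],K[1,1]*y*s+K[1,2]]
def tri(c1,p1,c2,p2):
    o1,a=rays(c1,p1);o2,b=rays(c2,p2);a=a[0];b=b[0]
    s=np.linalg.lstsq(np.c_[a,-b],o2-o1,rcond=None)[0]
    A=o1+a*s[0];B=o2+b*s[1];return (A+B)/2,np.linalg.norm(A-B)
def quad(m):
    cs,_=cv2.findContours(m.astype(np.uint8),cv2.RETR_EXTERNAL,cv2.CHAIN_APPROX_NONE)
    c=max(cs,key=cv2.contourArea);return c
def load(n):return dict(np.load(n,allow_pickle=True))
E
python3 - <<'E'
from h import *
for n,(x0,y0,w,h) in dict(scene=(210,165,160,130),top=(200,155,175,100)).items():
    c=load(n+"0.npz");f=c["frame"][y0:y0+h,x0:x0+w]
    cv2.imwrite(f"pics/{n}1.png",cv2.resize(f,None,fx=4.5,fy=4.5,interpolation=cv2.INTER_CUBIC)[:,:,::-1])
c=load("top0.npz")["frame"]
for p in [(300,215),(300,230),(230,220),(230,240),(200,240),(240,255),(340,242),(370,200),(280,175),(258,165),(220,165)]:print(p,c[p[1],p[0]])
c=load("scene0.npz")["frame"]
for p in [(310,215),(290,220),(260,270),(240,250),(280,275),(240,280)]:print(p,c[p[1],p[0]])
E
```

```text
(300, 215) [97 48 19]
(300, 230) [109  61  28]
(230, 220) [226 190 102]
(230, 240) [224 179  95]
(200, 240) [142 142  65]
(240, 255) [45 79 39]
(340, 242) [218 173  92]
(370, 200) [176 157  70]
(280, 175) [213 203 178]
(258, 165) [218 180  99]
(220, 165) [154 147  66]
(310, 215) [88 46 28]
(290, 220) [94 50 29]
(260, 270) [221 179 115]
(240, 250) [230 190 123]
(280, 275) [224 182 117]
(240, 280) [42 41 56]
```

View pics/scene1.png

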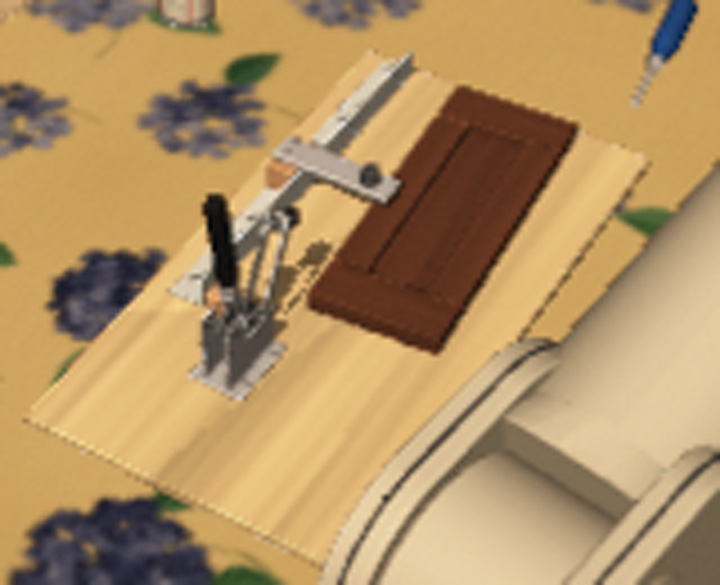

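View pics/top1.png

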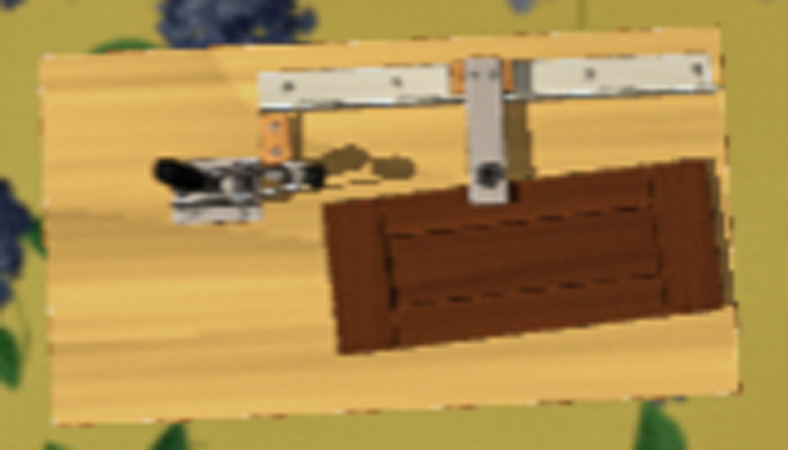

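The crops (4.5x) show all four board corners. The front's top corners in the top crop are near (323,205), (712,160), (728,308) and (340,353). The bar covers a little of the far edge, and the clamp grip is at (180,175). Now I'll fit the lines.

```bash
cat >> h.py <<'E'
def rectfit(c,m,z,roi):
    mm=np.zeros(m.shape,np.uint8);x0,y0,x1,y1=roi;mm[y0:y1,x0:x1]=m[y0:y1,x0:x1]
    p=quad(mm)[:,0]; P=onz(c,p,z)[:,:2].astype(np.float32)
    R=cv2.boxPoints(cv2.minAreaRect(cv2.convexHull(P)))
    L=[];ctr=R.mean(0)
    for i in range(4):
        a,b=R[i],R[(i+1)%4];d=(b-a)/np.linalg.norm(b-a);l=np.linalg.norm(b-a)
        n=np.array([-d[1],d[0]]);s=(P-a)@d;e=abs((P-a)@n)
        q=P[(s>.08*l)&(s<.92*l)&(e<9)]
        vx,vy,x,y=cv2.fitLine(q,cv2.DIST_HUBER,0,.01,.01).ravel()
        L.append((np.array([x,y]),np.array([vx,vy]),len(q)))
    C=[]
    for i in range(4):
        a,u,_=L[i-1];b,v,_=L[i]
        C.append(a+u*np.linalg.solve(np.c_[u,-v],b-a)[0])
    return np.array(C),[l[2] for l in L]
def frontmask(f):
    h=cv2.cvtColor(f,cv2.COLOR_RGB2HSV);return ((f[...,0]<150)&(f[...,0]>50)&(h[...,1]>140)&(h[...,0]<15)).astype(np.uint8)
def plymask(f):
    return ((f[...,0]>195)&(f[...,1]>150)|(frontmask(f)>0)).astype(np.uint8)
E
python3 - <<'E'
from h import *
for n,roi in dict(scene=(212,170,372,300),top=(203,155,372,255)).items():
    c=load(n+"0.npz");f=c["frame"]
    for nm,m,z in(("board",plymask(f),12),("front",frontmask(f),30)):
        m=cv2.morphologyEx(m,cv2.MORPH_CLOSE,np.ones((5,5))) if nm=="board" else m
        C,k=rectfit(c,m,z,roi);print(n,nm,k);print(C.round(1),'len',np.linalg.norm(C-np.roll(C,-1,0),axis=1).round(1),'ctr',C.mean(0).round(1),'ang',np.degrees(np.arctan2(*(np.roll(C,-1,0)-C).T[::-1])).round(2))
E
```

```text
scene board [1, 101, 4, 84]
[[-166.   -96. ]
 [ 492.1 -424.1]
 [ 987.2  -89.5]
 [ 590.8  399.5]] len [735.3 597.6 629.4 904.6] ctr [476.  -52.5] ang [ -26.5    34.05  129.03 -146.79]
scene front [47, 23, 39, 26]
[[ 469.2   59. ]
 [ 499.2 -226.8]
 [ 605.  -216.3]
 [ 575.5   70.7]] len [287.4 106.4 288.6 106.9] ctr [537.2 -78.3] ang [ -84.02    5.64   95.88 -173.73]
top board [128, 60, 128, 65]
[[ 426.4  252.4]
 [ 445.4 -241.3]
 [ 709.5 -230.8]
 [ 691.1  263.6]] len [494.1 264.3 494.7 265. ] ctr [568.1  11. ] ang [ -87.79    2.27   92.13 -177.59]
top front [72, 28, 64, 28]
[[ 476.    45. ]
 [ 506.1 -227.2]
 [ 610.7 -216.2]
 [ 580.2   57.3]] len [273.8 105.2 275.2 105. ] ctr [543.2 -85.3] ang [ -83.69    6.04   96.36 -173.24]
```

```bash
cat > go.py <<'E'
import sys,numpy as np
from scipy.spatial.transform import Rotation as R
from station import env
O=np.array([568.1,11.0]);TH=np.radians(2.15)
Q=np.array([[np.cos(TH),-np.sin(TH)],[np.sin(TH),np.cos(TH)]])
def delta(xb,yb,z,yaw=0.):
    s=env.sense();R0=R.from_rotvec(s["tcp_rot"]);p=np.r_[O+Q@[xb,yb],z]
    a=TH+yaw;Rt=R.from_matrix(np.array([[-np.cos(a),-np.sin(a),0],[-np.sin(a),np.cos(a),0],[0,0,-1]]).T.T)
    # tool x=-board x, y=board y, z=down
    Rt=R.from_matrix(np.array([[-np.cos(a),-np.sin(a),0],[-np.sin(a),np.cos(a),0],[0,0,-1.]]))
    return np.r_[R0.inv().apply(p-s["eef_pos"]),(R0.inv()*Rt).as_rotvec()]
def st():
    s=env.sense();q=Q.T@(s["eef_pos"][:2]-O)
    print("t",round(s["clock"],2),"board",q.round(1),"z",s["eef_pos"][2].round(1),"F_board",(Q.T@s["contact_force"][:2]).round(1),s["contact_force"][2].round(1),"w",round(s["width"],1))
if __name__=="__main__":
    st()
    a=list(map(float,sys.argv[1:]))
    for i in range(0,len(a),3):print(delta(*a[i:i+3]).round(3))
E
python3 go.py -168 255 236  -120 -96 236 -120 -96 80
```

```text
t 0.1 board [-401.3  612.3] z 235.8 F_board [-0.1 -0.3] 0.2 w 86.8
[-3.2026e+02 -2.8205e+02  1.9700e-01 -1.0000e-03 -0.0000e+00 -2.7000e-01]
[-4.60224e+02 -6.07495e+02  6.23000e-01 -1.00000e-03 -0.00000e+00
 -2.70000e-01]
[-4.60221e+02 -6.07292e+02  1.56623e+02 -1.00000e-03 -0.00000e+00
 -2.70000e-01]
```

{"op": "arm_command", "data": {"rows": [-35, -32, 0, 0, 0, -0.05, 87, -70, -64, 0, 0, 0, -0.11, 87, -106, -96, 0, 0, 0, -0.16, 87, -142, -126, 0, 0, 0, -0.22, 87, -180, -155, 0, 0, 0, -0.27, 87]}}

```text
clock: 0.6
eef_pos: [284.2, 414.0, 236.3]
tcp_rot: [0.063, -3.141, 0.0]
contact_force: [1.4, -0.2, 0.2]
width: 87.0
finger_force: 0.0
```

```bash
python3 go.py -168 255 236 -120 -96 236
```

```text
t 0.6 board [-268.6  413.3] z 236.3 F_board [ 1.4 -0.2] 0.2 w 87.0
[-1.00255e+02 -1.58582e+02  3.17000e-01 -0.00000e+00 -0.00000e+00
  2.00000e-03]
[-1.47424e+02 -5.09694e+02  3.21000e-01 -0.00000e+00 -0.00000e+00
  2.00000e-03]
```

{"op": "arm_command", "data": {"rows": [-28, -40, 0, 0, 0, 0, 87, -56, -80, 0, 0, 0, 0, 87, -84, -120, 0, 0, 0, 0, 87, -108, -162, 0, 0, 0, 0, 87, -120, -208, 0, 0, 0, 0, 87]}}

```text
clock: 1.1
eef_pos: [412.4, 210.5, 236.3]
tcp_rot: [-0.057, 3.141, -0.0]
contact_force: [0.1, 0.5, 0.3]
width: 87.2
finger_force: 0.0
```

{"op": "arm_command", "data": {"rows": [-8, -48, 0, 0, 0, 0, 87, -15, -96, 0, 0, 0, 0, 87, -20, -144, 0, 0, 0, 0, 87, -22, -192, 0, 0, 0, 0, 87, -22, -240, 0, 0, 0, 0, 87]}}

```text
clock: 1.6
eef_pos: [441.8, -28.6, 236.4]
tcp_rot: [0.058, -3.141, -0.0]
contact_force: [0.8, -0.2, -0.1]
width: 87.1
finger_force: 0.0
```

```bash
python3 go.py -118 -96 90  -118 -96 31
```

```text
t 1.6 board [-127.7  -34.8] z 236.4 F_board [ 0.8 -0.2] -0.1 w 87.1
[ -9.696 -61.249 146.387   0.      0.     -0.   ]
[ -9.696 -61.268 205.387   0.      0.     -0.   ]
```

{"op": "arm_command", "data": {"rows": [-3, -25, 30, 0, 0, 0, 87, -6, -45, 70, 0, 0, 0, 87, -10, -61, 115, 0, 0, 0, 87, -10, -61, 160, 0, 0, 0, 87, -10, -61, 190, 0, 0, 0, 87]}}

```text
clock: 2.1
eef_pos: [452.8, -87.8, 43.8]
tcp_rot: [0.056, -3.138, 0.001]
contact_force: [0.3, -0.6, 0.3]
width: 87.2
finger_force: 0.0
```

Run:
```python
from station import env
from h import *
for n,(x0,y0,w,h) in dict(scene=(210,165,160,130)).items():
    c=env.camera(n);f=c["frame"][y0:y0+h,x0:x0+w]
    cv2.imwrite(f"pics/{n}2.png",cv2.resize(f,None,fx=4.5,fy=4.5,interpolation=cv2.INTER_CUBIC)[:,:,::-1])
import go;go.st();print(go.delta(-118,-96,31))
```

```text
t 2.15 board [-121.1  -93.7] z 40.5 F_board [-4.9  2.6] -3.5 w 86.7
[-3.13848590e+00 -2.31680309e+00  9.50229784e+00 -7.72830146e-04
 -7.50970902e-03 -4.07977406e-04]
```

View pics/scene2.png

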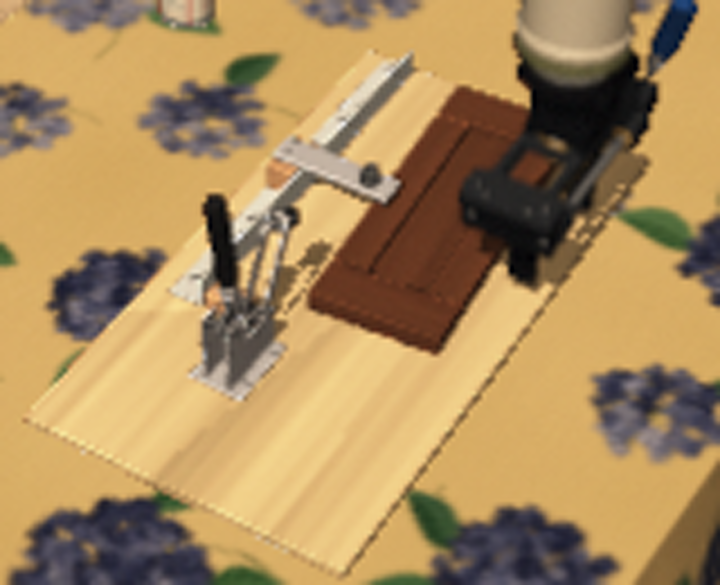

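The finger stands on bare plywood beside the front's near edge, at crop (525,270). I'll go down a little, settle, then push.

{"op": "arm_command", "data": {"rows": [0, 0, 4, 0, 0, 0, 87, 0, 0, 8, 0, 0, 0, 87, 0, 0, 12, 0, 0, 0, 87, 0, 0, 14, 0, 0, 0, 87, 0, 0, 14, 0, 0, 0, 87]}}

```text
clock: 2.65
eef_pos: [454.8, -87.0, 33.0]
tcp_rot: [-0.059, 3.14, 0.001]
contact_force: [-0.2, -0.1, -0.6]
width: 87.2
finger_force: 0.0
```

```bash
python3 go.py -60 -96 31 -36 -96 31
```

```text
t 2.65 board [-116.9  -93.7] z 33.0 F_board [-0.2 -0.1] -0.6 w 87.2
[-5.6928e+01 -2.3400e+00  2.0530e+00  0.0000e+00  1.0000e-03 -0.0000e+00]
[-8.0928e+01 -2.3360e+00  2.0770e+00  0.0000e+00  1.0000e-03 -0.0000e+00]
```

{"op": "arm_command", "data": {"rows": [-6, -1, 1, 0, 0, 0, 87, -13, -2, 2, 0, 0, 0, 87, -20, -2, 2, 0, 0, 0, 87, -27, -2, 2, 0, 0, 0, 87, -34, -2, 2, 0, 0, 0, 87]}}

```text
clock: 3.15
eef_pos: [488.6, -87.7, 30.3]
tcp_rot: [0.059, -3.14, -0.0]
contact_force: [-2.3, 0.7, 2.5]
width: 87.2
finger_force: 1.7
```

{"op": "arm_command", "data": {"rows": [-7, 0, 0, 0, 0, 0, 87, -14, 0, 0, 0, 0, 0, 87, -21, 0, 0, 0, 0, 0, 87, -26, 0, 0, 0, 0, 0, 87, -30, 0, 0, 0, 0, 0, 87]}}

```text
clock: 3.65
eef_pos: [518.9, -86.8, 30.5]
tcp_rot: [0.058, -3.141, 0.0]
contact_force: [-2.6, 0.1, -0.1]
width: 86.9
finger_force: 1.3
```

```bash
cat > m.py <<'E'
from station import env
from h import *
import go
c=env.camera("top");f=c["frame"];go.st()
C,k=rectfit(c,frontmask(f),30,(203,155,372,255))
B=(C-go.O)@go.Q
print(k,B.round(1).tolist(),'ctr',B.mean(0).round(1))
E
python3 m.py
```

```text
t 3.7 board [-52.4 -95.8] z 30.6 F_board [-0.3 -0.3] -0.6 w 87.2
[13, 7, 28, 31] [[-40.1, 40.7], [-32.5, -77.0], [66.5, -103.7], [65.6, 35.8]] ctr [ 14.9 -26. ]
```

{"op": "arm_command", "data": {"rows": [-5, 0, 0, 0, 0, 0, 87, -10, 0, 0, 0, 0, 0, 87, -13, 0, 0, 0, 0, 0, 87, -15, 0, 0, 0, 0, 0, 87, -16, 0, 0, 0, 0, 0, 87]}}

```text
clock: 4.2
eef_pos: [534.3, -86.2, 30.5]
tcp_rot: [0.058, -3.14, -0.0]
contact_force: [-7.2, 0.1, 4.9]
width: 87.2
finger_force: 3.6
```

{"op": "arm_command", "data": {"rows": [15, -8, 0, 0, 0, 0, 60, 40, -30, -20, 0, 0, 0, 0, 55, -70, -50, 0, 0, 0, 0, 60, -115, -70, 0, 0, 0, 0, 45, -160, -70, 0, 0, 0, 0]}}

```text
clock: 4.7
eef_pos: [496.0, -250.0, 104.2]
tcp_rot: [-0.058, 3.135, 0.0]
contact_force: [1.2, -0.1, 0.5]
width: 55.1
finger_force: 0.0
```

```bash
python3 m.py; python3 go.py 30 -275 100 30 -275 31
```

```text
t 4.75 board [ -80.9 -265.8] z 103.2 F_board [-2.7 -2.7] 2.3 w 50.9
[73, 28, 64, 33] [[-23.2, 38.7], [-23.0, -236.5], [81.8, -237.1], [81.5, 38.7]] ctr [ 29.3 -99. ]
t 4.75 board [ -80.9 -265.8] z 103.2 F_board [-2.7 -2.7] 2.3 w 50.9
[-1.10944e+02 -8.54300e+00  3.94700e+00 -6.00000e-03  6.00000e-03
 -5.00000e-03]
[-1.10498e+02 -8.15200e+00  7.29450e+01 -6.00000e-03  6.00000e-03
 -5.00000e-03]
```

{"op": "arm_command", "data": {"rows": [-40, -8, 0, 0, 0, 0, 0, -80, -8, 5, 0, 0, 0, 0, -111, -8, 30, -0.006, 0.006, 0, 0, -111, -8, 55, -0.006, 0.006, 0, 0, -111, -8, 72, -0.006, 0.006, 0, 0]}}

```text
clock: 5.25
eef_pos: [606.8, -251.2, 26.3]
tcp_rot: [0.06, -3.134, -0.009]
contact_force: [-1.0, -0.1, 0.4]
width: 10.9
finger_force: 0.0
```

```bash
python3 go.py 30 -225 31
```

```text
t 5.25 board [  28.9 -263.5] z 26.3 F_board [-1.  -0.1] 0.4 w 10.9
[-1.1140e+00  3.8496e+01 -4.5040e+00  6.0000e-03 -7.0000e-03  1.0000e-03]
```

{"op": "arm_command", "data": {"rows": [0, 0, 0, 0, 0, 0, 0, 0, 0, 0, 0, 0, 0, 0, 0, 0, 0, 0, 0, 0, 0, 0, 0, 0, 0, 0, 0, 0, 0, 0, 0, 0, 0, 0, 0]}}

```text
clock: 5.75
eef_pos: [606.9, -251.7, 29.4]
tcp_rot: [0.058, -3.136, -0.009]
contact_force: [0.5, -0.6, -0.6]
width: 0.5
finger_force: 0.0
```

```bash
python3 go.py 30 -225 31
```

```text
t 5.75 board [  29. -264.] z 29.4 F_board [ 0.5 -0.6] -0.6 w 0.5
[-1.0180e+00  3.8981e+01 -1.3580e+00  6.0000e-03 -5.0000e-03 -0.0000e+00]
```

{"op": "arm_command", "data": {"rows": [-1, 5, -1, 0.006, -0.005, 0, 0, -1, 11, -1, 0.006, -0.005, 0, 0, -1, 17, -1, 0.006, -0.005, 0, 0, -1, 23, -1, 0.006, -0.005, 0, 0, -1, 29, -1, 0.006, -0.005, 0, 0]}}

```text
clock: 6.25
eef_pos: [606.5, -222.4, 29.7]
tcp_rot: [0.058, -3.14, 0.001]
contact_force: [-0.5, -2.0, -0.8]
width: 0.0
finger_force: 1.2
```

{"op": "arm_command", "data": {"rows": [0, 3, 0, 0, 0, 0, 0, 0, 5, 0, 0, 0, 0, 0, 0, 6, 0, 0, 0, 0, 0, 0, 7, 0, 0, 0, 0, 0, 0, 7, 0, 0, 0, 0, 0]}}

```text
clock: 6.75
eef_pos: [606.2, -215.7, 29.7]
tcp_rot: [0.058, -3.14, -0.0]
contact_force: [0.2, -0.9, 0.8]
width: 0.3
finger_force: 1.0
```

```bash
python3 m.py
```

```text
t 6.8 board [  29.6 -228. ] z 29.7 F_board [ 0.  -2.2] 0.5 w 0.9Traceback (most recent call last):
  File "m.py", line 5, in <module>
    C,k=rectfit(c,frontmask(f),30,(203,155,372,255))
        ~~~~~~~^^^^^^^^^^^^^^^^^^^^^^^^^^^^^^^^^^^^^
  File "h.py", line 30, in rectfit
    vx,vy,x,y=cv2.fitLine(q,cv2.DIST_HUBER,0,.01,.01).ravel()
              ~~~~~~~~~~~^^^^^^^^^^^^^^^^^^^^^^^^^^^^
cv2.error: OpenCV(4.12.0) /io/opencv/modules/imgproc/src/linefit.cpp:50: error: (-215:Assertion failed) count > 0 in function 'fitLine2D_wods'
```

{"op": "arm_command", "data": {"rows": [0, 1, 0, 0, 0, 0, 0, 0, 2, 0, 0, 0, 0, 0, 0, 3, 0, 0, 0, 0, 0, 0, 3, 0, 0, 0, 0, 0, 0, 3, 0, 0, 0, 0, 0]}}

```text
clock: 7.3
eef_pos: [606.2, -212.4, 29.7]
tcp_rot: [0.059, -3.14, -0.0]
contact_force: [0.6, -2.2, 0.7]
width: 0.7
finger_force: 1.0
```

{"op": "arm_command", "data": {"rows": [0, 1, 0, 0, 0, 0, 0, 0, 1, 0, 0, 0, 0, 0, 0, 2, 0, 0, 0, 0, 0, 0, 2, 0, 0, 0, 0, 0, 0, 2, 0, 0, 0, 0, 0]}}

```text
clock: 7.8
eef_pos: [606.1, -210.5, 29.7]
tcp_rot: [0.058, -3.14, -0.0]
contact_force: [-0.8, -2.8, 1.2]
width: 0.4
finger_force: 1.2
```

{"op": "arm_command", "data": {"rows": [0, 1, 0, 0, 0, 0, 0, 0, 1, 0, 0, 0, 0, 0, 0, 2, 0, 0, 0, 0, 0, 0, 2, 0, 0, 0, 0, 0, 0, 2, 0, 0, 0, 0, 0]}}

```text
clock: 8.3
eef_pos: [606.1, -208.5, 29.7]
tcp_rot: [0.059, -3.14, -0.0]
contact_force: [-0.4, -3.5, 2.1]
width: 0.2
finger_force: 1.3
```

{"op": "arm_command", "data": {"rows": [0, 1, 0, 0, 0, 0, 0, 0, 1, 0, 0, 0, 0, 0, 0, 2, 0, 0, 0, 0, 0, 0, 2, 0, 0, 0, 0, 0, 0, 2, 0, 0, 0, 0, 0]}}

```text
clock: 8.8
eef_pos: [605.9, -207.3, 29.7]
tcp_rot: [0.058, -3.14, 0.001]
contact_force: [0.7, -5.9, 0.0]
width: 0.6
finger_force: 2.6
```

{"op": "arm_command", "data": {"rows": [0, 1, 0, 0, 0, 0, 0, 0, 2, 0, 0, 0, 0, 0, 0, 3, 0, 0, 0, 0, 0, 0, 3, 0, 0, 0, 0, 0, 0, 3, 0, 0, 0, 0, 0]}}

```text
clock: 9.3
eef_pos: [604.9, -207.1, 29.7]
tcp_rot: [0.054, -3.14, 0.007]
contact_force: [-0.6, -12.8, -1.2]
width: 0.6
finger_force: 6.2
```

{"op": "arm_command", "data": {"rows": [0, -15, 0, 0, 0, 0, 0, 20, -25, -30, 0, 0, 0, 0, 60, -25, -70, 0, 0, 0, 0, 100, -20, -70, 0, 0, 0, 0, 125, 0, -70, 0, 0, 0, 87]}}

```text
clock: 9.8
eef_pos: [478.4, -210.3, 100.7]
tcp_rot: [0.052, -3.141, -0.001]
contact_force: [-0.6, 0.2, 0.9]
width: 3.8
finger_force: 0.0
```

```bash
python3 m.py; python3 go.py -75 -75 95
```

```text
t 9.85 board [-100.9 -213.5] z 99.1 F_board [-0.1 -0.6] -2.0 w 6.4
[72, 28, 64, 23] [[-23.9, 64.8], [-24.3, -209.0], [80.4, -208.4], [81.9, 68.4]] ctr [ 28.5 -71.1]
t 9.85 board [-100.9 -213.5] z 99.1 F_board [-0.1 -0.6] -2.0 w 6.4
[-2.54700e+01  1.38545e+02  4.64000e+00  5.00000e-03 -4.00000e-03
 -3.00000e-03]
```

{"op": "arm_command", "data": {"rows": [0, 40, 4, 0, 0, 0, 87, 0, 80, 4, 0, 0, 0, 87, 0, 120, 4, 0, 0, 0, 87, 0, 142, 20, 0, 0, 0, 87, 0, 142, 45, 0, 0, 0, 87]}}

```text
clock: 10.35
eef_pos: [476.9, -61.8, 55.3]
tcp_rot: [-0.068, 3.139, 0.005]
contact_force: [-0.0, -0.9, -0.4]
width: 44.2
finger_force: 0.0
```

```bash
python3 go.py -60 -72 31
```

```text
t 10.35 board [-93.8 -69.3] z 55.3 F_board [-0.1 -0.9] -0.4 w 44.2
[-3.3791e+01 -2.9720e+00  2.4366e+01  3.0000e-03  1.0000e-03  6.0000e-03]
```

{"op": "arm_command", "data": {"rows": [0, -2, 10, 0.003, 0.001, 0.006, 87, -5, -3, 20, 0.003, 0.001, 0.006, 87, -15, -3, 24, 0.003, 0.001, 0.006, 87, -26, -3, 24, 0.003, 0.001, 0.006, 87, -34, -3, 24, 0.003, 0.001, 0.006, 87]}}

```text
clock: 10.85
eef_pos: [511.3, -68.3, 31.3]
tcp_rot: [0.049, -3.14, 0.005]
contact_force: [-0.1, 0.6, 0.2]
width: 83.1
finger_force: 0.0
```

{"op": "arm_command", "data": {"rows": [-5, 0, 0, 0, 0, 0, 87, -10, 0, 0, 0, 0, 0, 87, -15, 0, 0, 0, 0, 0, 87, -18, 0, 0, 0, 0, 0, 87, -20, 0, 0, 0, 0, 0, 87]}}

```text
clock: 11.35
eef_pos: [529.9, -67.4, 30.8]
tcp_rot: [0.049, -3.139, 0.005]
contact_force: [-0.4, 0.0, -0.5]
width: 87.2
finger_force: 0.0
```

```bash
python3 go.py -34 -72 31
```

```text
t 11.35 board [-41.1 -77. ] z 30.8 F_board [-0.4  0.1] -0.5 w 87.2
[-7.046e+00  4.999e+00 -2.420e-01 -3.000e-03 -2.000e-03 -6.000e-03]
```

{"op": "arm_command", "data": {"rows": [-2, 2, 0, -0.003, -0.002, -0.006, 87, -4, 3, 0, -0.003, -0.002, -0.006, 87, -6, 4, 0, -0.003, -0.002, -0.006, 87, -7, 5, 0, -0.003, -0.002, -0.006, 87, -8, 5, 0, -0.003, -0.002, -0.006, 87]}}

```text
clock: 11.85
eef_pos: [533.9, -63.8, 30.0]
tcp_rot: [0.056, -3.134, 0.001]
contact_force: [-17.9, -4.1, 13.4]
width: 87.2
finger_force: 9.4
```

{"op": "arm_command", "data": {"rows": [-1, 0, 0, 0, 0, 0, 87, -1, 0, 0, 0, 0, 0, 87, -2, 0, 0, 0, 0, 0, 87, -2, 0, 0, 0, 0, 0, 87, -2, 0, 0, 0, 0, 0, 87]}}

```text
clock: 12.35
eef_pos: [534.0, -63.7, 29.7]
tcp_rot: [0.055, -3.13, -0.001]
contact_force: [-24.1, -3.6, 18.6]
width: 86.8
finger_force: 12.2
```

{"op": "arm_command", "data": {"rows": [3, 0, 0, 0, 0, 0, 87, 10, 0, 0, 0, 0, 0, 87, 25, 0, -10, 0, 0, 0, 0, 60, 0, -50, 0, 0, 0, 0, 70, 20, -100, 0, 0, 0, 0]}}

```text
clock: 12.85
eef_pos: [466.8, -49.3, 123.0]
tcp_rot: [0.053, -3.136, 0.002]
contact_force: [1.5, 1.9, 1.0]
width: 70.8
finger_force: 0.0
```

{"op": "arm_command", "data": {"rows": [20, 20, -45, 0, 0, 0, 0, 30, 60, -90, 0, 0, 0, 0, 20, 105, -110, 0, 0, 0, 0, 0, 150, -120, 0, 0, 0, 0, 0, 150, -120, 0, 0, 0, 0]}}

```text
clock: 13.35
eef_pos: [465.7, 108.5, 245.8]
tcp_rot: [-0.069, 3.137, 0.005]
contact_force: [-0.1, -0.1, -0.3]
width: 31.2
finger_force: 0.0
```

```bash
cat > m2.py <<'E'
from station import env
from h import *
import go,sys
go.st()
for n,roi,s in(("top",(203,155,372,255),(200,155,175,100)),("scene",(212,170,372,300),(210,165,160,130))):
    c=env.camera(n);np.savez(n+"L.npz",**c);x0,y0,w,h=s
    cv2.imwrite(f"pics/{n}{sys.argv[1]}.png",cv2.resize(c["frame"][y0:y0+h,x0:x0+w],None,fx=4.5,fy=4.5,interpolation=cv2.INTER_CUBIC)[:,:,::-1])
    try:
        C,k=rectfit(c,frontmask(c["frame"]),30,roi);B=(C-go.O)@go.Q
        print(n,k,B.round(1).tolist(),'ctr',B.mean(0).round(1))
    except Exception as e:print(n,"occluded")
E
python3 m2.py 3
```

```text
t 13.35 board [-98.7 101.3] z 245.8 F_board [-0.1 -0.1] -0.3 w 31.2
top [67, 28, 65, 24] [[-23.7, 66.1], [-22.5, -207.7], [81.1, -209.2], [82.6, 67.6]] ctr [ 29.4 -70.8]
scene [46, 8, 12, 13] [[-27.1, 80.3], [-36.0, -203.1], [76.2, -214.5], [77.4, 74.6]] ctr [ 22.6 -65.7]
```

View pics/top3.png

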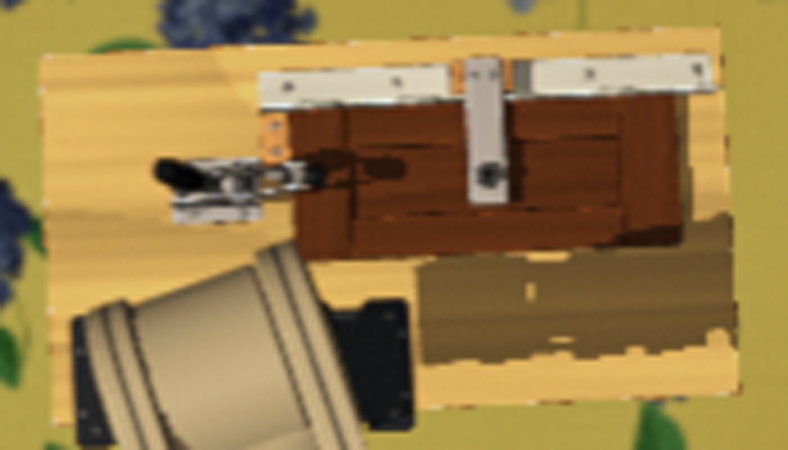

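View pics/scene3.png

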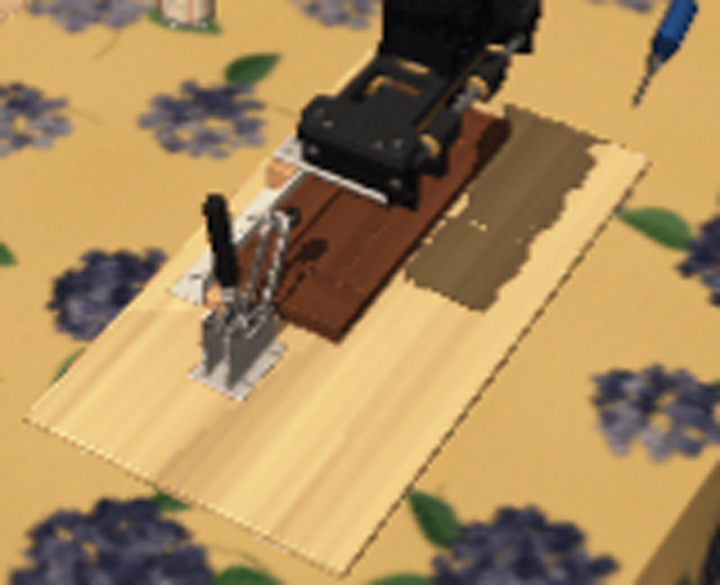

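The top crop shows the front flush along the fence (far edge at row ~100, right below the angle) and its left end at col 290 against the stop block. The handle is still up. Now I'll triangulate the grip.

Run:
```python
from h import *
import go
t=load("top0.npz");s=load("scene0.npz")
def blob(c,x0,y0,x1,y1):
    f=c["frame"][y0:y1,x0:x1];m=(f.max(2)<45).astype(np.uint8)
    n,l,st,ce=cv2.connectedComponentsWithStats(m);i=1+st[1:,4].argmax()
    p=np.argwhere(l==i)[:,::-1]+[x0,y0];r=cv2.minAreaRect(p.astype(np.float32));return cv2.boxPoints(r),p.mean(0),st[i,4]
bt=blob(t,232,188,250,200);bs=blob(s,250,205,266,232);print(bt,bs)
P,e=tri(t,bt[1],s,bs[1]);print("grip centre",go.Q.T@(P[:2]-go.O),P[2],e)
W=lambda x,y,z:np.r_[go.O+go.Q@[x,y],z]
for q in [(30,146,177),(30,151,197),(30,134,117)]:print(q,proj(t,W(*q)),proj(s,W(*q)))
go.st();print(go.delta(30,95,215),go.delta(30,112,180))
```

```text
(array([[233.80002, 193.40001],
       [236.00003, 189.00002],
       [248.00003, 195.00002],
       [245.80002, 199.40001]], dtype=float32), array([240.66071429, 193.85714286]), np.int32(56)) (array([[254.94402, 209.192  ],
       [259.08   , 208.43999],
       [262.58398, 227.71199],
       [258.44803, 228.464  ]], dtype=float32), array([258.65432099, 218.32098765]), np.int32(81))
grip centre [ 29.20737619 137.73312485] 147.88112238350845 0.3336279407658296
(30, 146, 177) [[237.21002262 192.90569743]] [[256.74917344 212.95082828]]
(30, 151, 197) [[234.97346055 192.37166804]] [[255.71312833 209.0960794 ]]
(30, 134, 117) [[242.52518747 194.45855377]] [[259.21448154 224.56858395]]
t 13.45 board [-99.4  97.4] z 244.2 F_board [-0.2 -0.8] 0.5 w 22.7
[-1.29324185e+02 -2.83562714e+00  2.93292184e+01  4.18941065e-05
  8.88511941e-04  3.35345721e-03] [-1.29350093e+02  1.41628631e+01  6.43299420e+01  4.18941065e-05
  8.88511941e-04  3.35345721e-03]
```

The triangulated grip axis (29, 138, 148) matches the stated geometry, so I'll approach the handle from the arm's side.

{"op": "arm_command", "data": {"rows": [-40, 2, 10, 0, 0, 0, 0, -80, 4, 14, 0, 0, 0, 0, -115, 6, 14, 0, 0, 0.003, 0, -129, 8, 14, 0, 0, 0.003, 0, -129, 8, 14, 0, 0, 0.003, 0]}}

```text
clock: 13.95
eef_pos: [594.3, 113.3, 228.8]
tcp_rot: [0.05, -3.14, 0.004]
contact_force: [-0.9, 0.1, -0.0]
width: 0.7
finger_force: 0.0
```

```bash
python3 go.py 29 106 186
```

```text
t 13.95 board [ 30.1 101.2] z 228.8 F_board [-0.9  0.2] -0.0 w 0.7
[ 1.0360e+00  4.8830e+00  4.2821e+01 -2.0000e-03 -1.0000e-03 -6.0000e-03]
```

{"op": "arm_command", "data": {"rows": [0, 1, 15, 0, 0, -0.006, 0, 1, 2, 30, 0, 0, -0.006, 0, 1, 3, 43, 0, 0, -0.006, 0, 1, 4, 43, 0, 0, -0.006, 0, 1, 5, 43, 0, 0, -0.006, 0]}}

```text
clock: 14.45
eef_pos: [591.9, 120.5, 186.8]
tcp_rot: [0.064, -3.14, -0.0]
contact_force: [0.8, 0.2, -0.3]
width: 0.4
finger_force: 0.0
```

```bash
python3 go.py 29 121 186 29 144 182
```

```text
t 14.45 board [ 27.9 108.5] z 186.8 F_board [0.8 0.1] -0.3 w 0.4
[-1.1290e+00  1.2468e+01  8.4600e-01  0.0000e+00 -1.0000e-03  3.0000e-03]
[-1.1990e+00  3.5467e+01  4.8490e+00  0.0000e+00 -1.0000e-03  3.0000e-03]
```

{"op": "arm_command", "data": {"rows": [-1, 6, 1, 0, 0, 0.003, 0, -1, 12, 1, 0, 0, 0.003, 0, -1, 20, 2, 0, 0, 0.003, 0, -1, 28, 3, 0, 0, 0.003, 0, -1, 35, 5, 0, 0, 0.003, 0]}}

```text
clock: 14.95
eef_pos: [592.1, 156.3, 182.2]
tcp_rot: [-0.059, 3.14, 0.0]
contact_force: [-0.3, -0.8, 2.3]
width: 0.5
finger_force: 0.8
```

{"op": "arm_command", "data": {"rows": [0, 6, 3, 0, 0, 0, 0, 0, 12, 6, 0, 0, 0, 0, 0, 18, 9, 0, 0, 0, 0, 0, 23, 11, 0, 0, 0, 0, 0, 27, 15, 0, 0, 0, 0]}}

```text
clock: 15.45
eef_pos: [590.9, 182.9, 166.8]
tcp_rot: [-0.059, 3.141, 0.0]
contact_force: [0.1, -1.0, 1.3]
width: 0.6
finger_force: 0.5
```

```bash
python3 go.py 29 185 153 29 198 130
```

```text
t 15.45 board [ 29.3 170.9] z 166.8 F_board [ 0.1 -1. ] 1.3 w 0.6
[ 0.28  14.101 13.841  0.     0.    -0.   ]
[ 0.283 27.097 36.843  0.     0.    -0.   ]
```

Contact forces are small, so the handle is following.

{"op": "arm_command", "data": {"rows": [0, 5, 4, 0, 0, 0, 0, 0, 10, 9, 0, 0, 0, 0, 0, 14, 14, 0, 0, 0, 0, 0, 18, 20, 0, 0, 0, 0, 0, 22, 27, 0, 0, 0, 0]}}

```text
clock: 15.95
eef_pos: [590.1, 204.7, 139.5]
tcp_rot: [-0.058, 3.141, 0.0]
contact_force: [0.4, -1.2, 0.9]
width: 0.4
finger_force: 0.3
```

{"op": "arm_command", "data": {"rows": [0, 3, 5, 0, 0, 0, 0, 0, 5, 10, 0, 0, 0, 0, 0, 6, 16, 0, 0, 0, 0, 0, 8, 22, 0, 0, 0, 0, 0, 9, 28, 0, 0, 0, 0]}}

```text
clock: 16.45
eef_pos: [589.9, 213.4, 111.7]
tcp_rot: [-0.058, 3.141, 0.0]
contact_force: [-0.2, 0.3, 1.0]
width: 0.3
finger_force: 0.7
```

```bash
python3 go.py 29 203 103 29 202 84; python3 m2.py 4
```

```text
t 16.45 board [ 29.4 201.5] z 111.7 F_board [-0.2  0.3] 1.0 w 0.3
[ 0.394  1.543  8.666  0.     0.    -0.   ]
[ 0.399  0.54  27.665  0.     0.    -0.   ]
t 16.45 board [ 29.4 201.5] z 111.7 F_board [-0.2  0.3] 1.0 w 0.3
top [46, 1, 9, 12] [[-23.5, 65.7], [-22.3, -99.1], [98.6, 432.1], [38.9, 62.8]] ctr [ 22.9 115.4]
scene [33, 4, 8, 11] [[-28.8, 79.6], [-33.3, -89.7], [18.5, -57.8], [8.3, 78.4]] ctr [-8.8  2.6]
```

View pics/scene4.png

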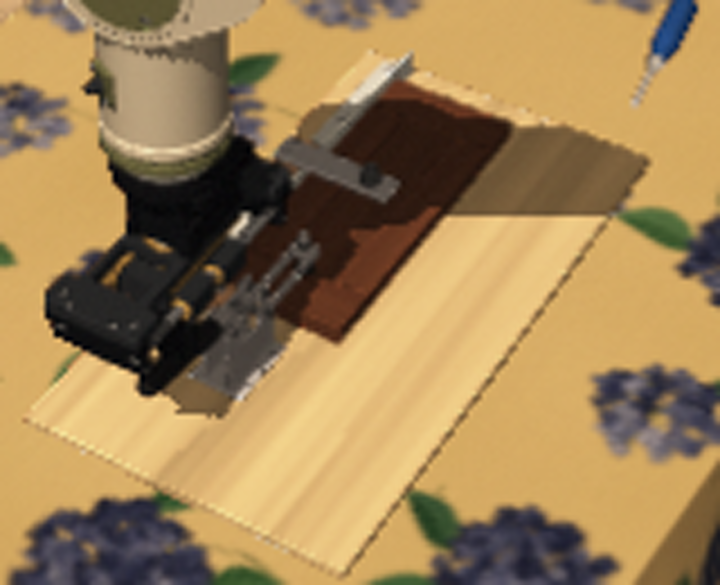

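The clamp arm has come down towards the front, with its pad at crop (308,245), and the front is still flush. I'll press on through the dead point.

{"op": "arm_command", "data": {"rows": [0, 1, 4, 0, 0, 0, 0, 0, 1, 9, 0, 0, 0, 0, 0, 1, 14, 0, 0, 0, 0, 0, 1, 19, 0, 0, 0, 0, 0, 1, 24, 0, 0, 0, 0]}}

```text
clock: 17.05
eef_pos: [589.7, 214.3, 87.4]
tcp_rot: [0.058, -3.141, 0.0]
contact_force: [-0.4, 0.2, 1.2]
width: 0.5
finger_force: 0.3
```

{"op": "arm_command", "data": {"rows": [0, 0, 2, 0, 0, 0, 0, 0, 0, 4, 0, 0, 0, 0, 0, 0, 5, 0, 0, 0, 0, 0, 0, 5, 0, 0, 0, 0, 0, 0, 5, 0, 0, 0, 0]}}

```text
clock: 17.55
eef_pos: [590.1, 214.4, 84.3]
tcp_rot: [-0.058, 3.14, 0.001]
contact_force: [-4.6, -0.6, 12.4]
width: 0.2
finger_force: 6.0
```

{"op": "arm_command", "data": {"rows": [0, 0, 2, 0, 0, 0, 0, 0, 0, 2, 0, 0, 0, 0, 0, 0, -20, 0, 0, 0, 0, 0, 0, -60, 0, 0, 0, 0, 0, 20, -105, 0, 0, 0, 0]}}

```text
clock: 18.05
eef_pos: [589.0, 230.9, 188.5]
tcp_rot: [0.051, -3.14, 0.004]
contact_force: [1.4, 0.4, 0.2]
width: 0.8
finger_force: 0.0
```

{"op": "arm_command", "data": {"rows": [20, 40, -10, 0, 0, 0, 0, 50, 70, -20, 0, 0, 0, 0, 85, 100, -20, 0, 0, 0, 0, 120, 125, -20, 0, 0, 0, 0, 120, 125, -20, 0, 0, 0, 0]}}

```text
clock: 18.55
eef_pos: [459.0, 360.0, 207.8]
tcp_rot: [0.072, -3.138, -0.003]
contact_force: [0.8, -0.2, -0.5]
width: 0.4
finger_force: 0.0
```

```bash
python3 m2.py 5
```

```text
t 18.55 board [-95.9 352.9] z 207.8 F_board [ 0.8 -0.2] -0.5 w 0.4
top [41, 28, 35, 5] [[-23.5, 44.9], [-23.2, -209.7], [78.4, -207.8], [71.7, -359.9]] ctr [  25.9 -183.1]
scene [20, 22, 16, 4] [[-30.0, -102.3], [-30.9, -206.2], [77.0, -207.9], [76.6, -26.5]] ctr [  23.2 -135.7]
```

View pics/top5.png

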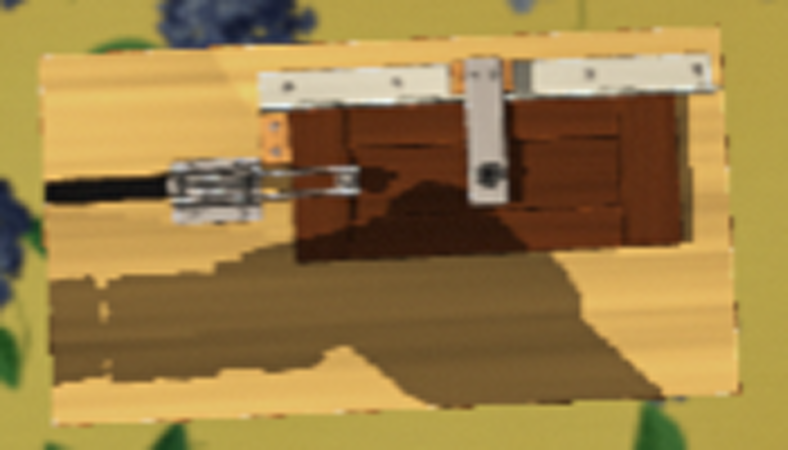

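View pics/scene5.png

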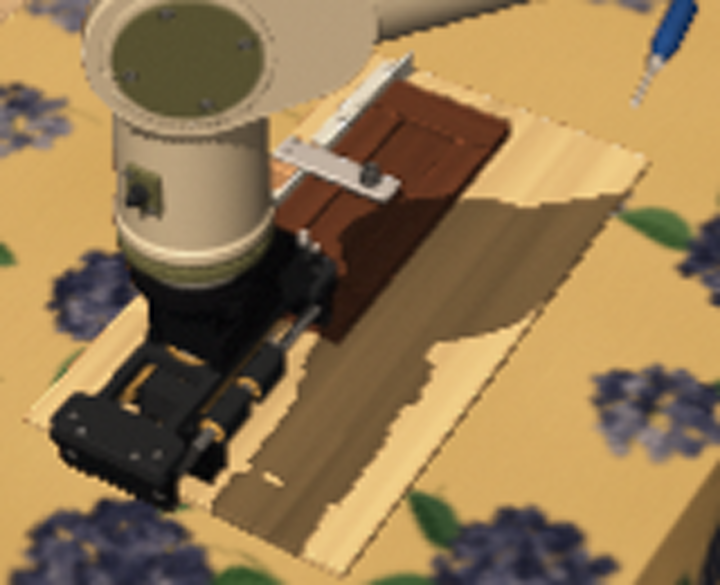

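In the top crop the handle is level (black bar, cols 45–170, row 188), the pad is on the front near (345,180), and the front is flush with fence and stop. I'll check the grip height by depth, and compare the edges before and after clamping.

Run:
```python
from h import *
import go
t=load("topL.npz");W=lambda x,y,z:np.r_[go.O+go.Q@[x,y],z]
for y in(180,200,224,238):
    u=proj(t,W(30,y,73))[0].round().astype(int);z=t["z_map"][u[1],u[0]]
    o,v=rays(t,u);print(y,u,t["frame"][u[1],u[0]],"top z",(o+v[0]*z)[2].round(1))
a=cv2.imread("pics/top3.png").astype(int);b=cv2.imread("pics/top5.png").astype(int)
for x in(300,330,400,560,650):  # far edge: row where red<... falls
    print("col",x,[int(np.argmax(np.abs(np.diff(i[80:125,x,1])))+80) for i in(a,b)],[i[88:112:3,x,1].tolist() for i in(a,b)])
for y in(120,145,170): print("row",y,"L",[int(np.argmin(np.diff(i[y,280:310,1]))+280) for i in(a,b)],"R",[int(np.argmax(np.diff(i[y,665:705,2]))+665) for i in(a,b)])
```

```text
180 [229 196] [22 21 19] top z 76.5
200 [222 197] [22 21 19] top z 70.4
224 [215 197] [23 20 19] top z 71.2
238 [210 197] [42 37 23] top z 68.0
col 300 [107, 107] [[203, 201, 201, 195, 180, 182, 159, 90], [207, 205, 206, 200, 183, 186, 164, 94]]
col 330 [105, 105] [[202, 202, 206, 198, 172, 140, 103, 67], [205, 206, 210, 201, 175, 142, 105, 69]]
col 400 [103, 103] [[190, 204, 193, 176, 179, 124, 60, 45], [193, 207, 198, 182, 185, 127, 62, 48]]
col 560 [94, 95] [[211, 221, 157, 75, 48, 39, 44, 45], [216, 225, 161, 79, 49, 39, 45, 47]]
col 650 [91, 91] [[196, 132, 74, 45, 43, 43, 45, 45], [200, 136, 76, 46, 45, 45, 46, 45]]
row 120 L [285, 285] R [688, 687]
row 145 L [289, 289] R [687, 686]
row 170 L [303, 285] R [691, 692]
```

```bash
python3 -c "
from station import env
print(env.finish_job())"
```

```text
the job is handed in; nothing more can be done
None
```

I pushed the drawer front flush against the fence and stop, closed the toggle clamp past its dead point, and handed the job in after about 18.6 s. In the pictures the front did not shift on clamping and the handle stayed down, with its grip axis about 62 mm above the table. The pad force could not be measured, and no verdict came back.

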